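# Closing touch round on the sensory shelf

### The job

Finish the sensory session with the closing touch round, always lightly: with the fingertips press in the red dome until it stays clearly dimpled, next tap the top of the white ribbed sphere without shifting it out of its dish, and last gently push the grey tilt-out bin fully shut. Keep to that order: do not touch the sphere before the dome is in, nor shut the bin before the sphere has been tapped. Pick nothing up, leave everything else on the shelf where it is, and finish clear of it all.

Things in the scene. Friction and masses are not known exactly. Their poses are not given: they have to be found in the camera images.
- dome (a joint): how far the red silicone dome is pressed in, m: 0 = full, 0.012 = bottomed out. It begins to give at about 4 N, reaches 5 N at 4 mm, 6 N at 8 mm, and stays where it is left. Counts as dimpled above 4 mm.
- dome_top (a point): topmost point of the red dome (82 mm across) in its round wooden collar (100 mm across, 16 mm high). Starts 62 mm above the table, goes straight down with the dome.
- sphere: loose white ceramic ribbed sphere, 72 mm across, about 0.25 kg, standing on its flat foot in a cork dish (64 mm across) on a round wooden base (92 mm across). Origin: centre of its foot, z up its axis; its top is 69 mm above that. The dish is sprung: it yields straight down by up to 14 mm, beginning at about 2.5 N on the sphere and reaching about 9.5 N at its stop, and springs back up.
- sphere_top (a point): topmost point of the white ribbed sphere, about 115 mm above the table
- bin (a joint): tilt of the pale grey bin, rad: 0 = shut (front upright, flush with its bamboo housing), grows as the bin's top leans out towards the robot. Hinged along its lower front edge; stiff enough to stay where it is left, 1 to 4 N at the top edge moves it.
- bin_lip (a point): middle of the top edge of the bin's flat front panel, on its outer face. The panel is 164 mm wide, 150 mm high from hinge to this edge, 6 mm thick. 177 mm above the table when shut. As the bin swings shut this edge moves up to 13 mm higher; push with the tips only a little (10 to 20 mm) below it, so that it does not rise under the knuckles of the fingers and catch.
- bin_hinge (a point): middle of the hinge line at the foot of the bin's outer front face, 27 mm above the table; its own axes turn with the bin: y runs along the hinge line, x horizontally into the housing when shut
- housing: fixed open-topped bamboo housing of the bin, 125 mm deep, 194 mm wide, 172 mm high at the sides and 100 mm at the back. Origin: centre of its underside, on the 12 mm bamboo board; x points from its open front to its back, the direction in which the bin shuts; the front face is 62.5 mm from the origin towards -x.
- bead (a joint): position of the aluminium bead along its rail, m; leave it alone
- bead_center (a point): centre of the aluminium bead, 32 mm across, on a low 190 mm bead rail at the far edge; leave it alone
- cup: maple cup, 60 mm across, 45 mm high, loose, holding a marble; leave it alone. Origin under its centre.
- marble_center (a point): centre of the green glass marble, 25 mm across, in the cup
- ring: loose yellow ring, 72 mm across, 20 mm high; leave it alone. Origin under its centre.
- rattle: loose turned maple rattle, 44 mm across, 62 mm high; leave it alone. Origin under its centre.
- pebble: loose blue wooden pebble, 56 mm across, 24 mm high; leave it alone. Origin under its centre.
- cork: loose cork plug, 40 mm across, 40 mm high; leave it alone. Origin under its centre.
Mind the look-alikes: they are no part of the job. Several things have the shape of the sphere; the one meant has the colours described above.

How it is judged:
By the outcome, as a careful person would: the job done as asked, in the order asked, and still so for the second after the job is handed in, with the robot touching nothing.
It also fails if it takes over 50 s, if anything falls off the work surface, if the arm or the gripper's body presses on something with over 40 N, if the wrist force passes 120 N, or if a joint passes its speed limit or range.

### The arm

A 7-joint arm with a two-finger parallel gripper is mounted at the origin on the work surface. World frame = base frame: x ahead of the robot, y to its left, z up, the work surface at z = 0. Lengths are in mm, angles in rad, forces in N, time in s.
With the tool pointing down it reaches from about 400 to 875 mm from the base axis. Payload 4.4 kg.
Tool frame: the origin (TCP) lies midway between the tips of the shut fingers; the grasp point (between the pads) lies 19 mm behind it; z points along the fingers, y is the line along which they close (so a half turn about z gives the same grasp; the last joint's range is limited). The gripper opens to 85 mm and grips with 20 to 120 N. Pads are 22 mm wide; open, the fingers measure 114 mm over their backs; the gripper's body (76 mm by 85 mm) begins 54 mm behind the grasp point. The pads swing forward as they close: fully open they stand 13 mm farther back than shut.
Start: joints at [-1.338, 0.628, 0.038, 1.517, -0.027, 0.996, -0.02], TCP at [191.319, 621.221, 231.313] pointing down, gripper open.
Joint ranges: [-3.06, 3.06], [-0.37, 2.12], [-1.25, 1.32], [0.18, 2.47], [-1.1, 4.24], [0.23, 1.98], [-2.94, 2.94]. Speed limits (rad/s): [2.57, 2.57, 3.14, 3.14, 3.14, 3.14, 3.14].

### API

Orientations are given as [roll, pitch, yaw] about the fixed x, y, z axes, in that order (R = Rz(yaw) Ry(pitch) Rx(roll)).
In Python, from cell import ctrl gives the robot as it stands. The module is installed in compiled form; this text tells all that it offers.
- The arm moves only by the tool step_arm, never from a script. Its argument "commands" is one flat list of numbers, 7 for each row, row after row: the shift along the tool's x, y, z in cm, then the turn, a rotation vector about the tool's x, y, z in rad, then the opening, from 0 (shut) to 1 (fully open). A call has 1 to 10 rows; each row is the pose to reach, as a shift and turn from the pose commanded when the call began, along the tool's axes at that moment; what a row does not reach only later rows make up. A row lasts 1/10 s, in which the tool goes at most 50 mm and 8.59 degrees, less where a joint would pass 70% of its speed; a pose out of reach is approached as far as the arm can. A call with a gripper value outside its range is refused whole. The fingers move at their own pace and stop on an object; the grip force is fixed at half the most. Time passes only in rows, so rows that repeat a pose let the fingers close. It gives the time, the measured TCP pose, the force, the opening and the grip force at its end, in the units of the state.
- ctrl.read_state(): the state, without advancing time (a new reading comes with each control period).
- ctrl.get_image(name): name is "scene" or "top"; returns a dict with "image" (400x640x3 uint8, red, green, blue), "range_z" (400x640 float32, mm along the optical axis (not along the pixel's ray), 0 where there is no reading), "vfov" (degrees; the focal length in pixels is half the picture's height over the tangent of half this angle, whatever the lens; pixels are square), "cx", "cy" (the principal point, pixels), "world_to_cam" (4x4, takes a point from world to camera coordinates). Camera axes: x right, y down, z forward; pixel columns grow to the right and rows downward; lengths in mm; the calibration is good to about 2 mm. A picture is of the moment at which its call begins.
- ctrl.finish_job(): hands the job in; it is judged then, once.
The state is a dict: "clock": time; "qpos": joint angles; "qd": joint speeds; "tau": joint torques, N m; "eef_pos": TCP position; "tool_rot": TCP orientation; "force": force on the tool from outside, world axes, zero at the start; "torque": the same for the moment, N m; "width": finger opening in mm; "gripper_force": force on a finger pad.
Only numpy, scipy, OpenCV 4.12 (cv2) and the standard library are available. Lean on these libraries where they do the work, as an engineer would, in place of code of your own. Each camera call takes 0.05 s, during which the arm holds its last target. There are 200 camera calls.

## Working session

There is one attempt and no reset: what is moved stays moved. The work goes in short steps, Python scripts to look and compute and a tool call to move; the robot and the scene stay as the last step left them, time stands still between calls to the robot, and variables do not carry over. Pictures are saved under pics/ and viewed, at most 10 in all, crops included, and the job is handed in when it is done.

Besides the shell and the picture viewer there is one more tool, called after "Call:" as a command line: name --argument value ..., lists and objects as JSON in quotes. step_arm: Moves the arm, as the interface text tells. Its arguments: {"type":"object","properties":{"commands":{"type":"array"}},"required":["commands"]}

```bash
mkdir -p pics
cat > h.py <<'E'
import numpy as np,cv2
from cell import ctrl
def grab(n,f):
    d=ctrl.get_image(n); cv2.imwrite(f'pics/{f}.png',d['image'][:,:,::-1]); np.savez(f'{f}.npz',**d); return d
def load(f): return dict(np.load(f'{f}.npz'))
def pts(d):
    f=200/np.tan(np.radians(float(d['vfov']))/2); z=d['range_z']
    v,u=np.mgrid[:400,:640]
    P=np.stack([(u-d['cx'])/f*z,(v-d['cy'])/f*z,z,np.ones_like(z)],-1)
    W=P@np.linalg.inv(d['world_to_cam']).T
    W=W[...,:3]; W[z==0]=np.nan; return W
E
python3 - <<'E'
from h import *
grab('top','t0');grab('scene','s0');s=ctrl.read_state()
print({k:np.round(s[k],3) for k in('clock','eef_pos','tool_rot','force','width')})
E
```

```text
{'clock': np.float64(0.1), 'eef_pos': array([191.126, 620.694, 230.472]), 'tool_rot': array([-3.14 , -0.   ,  2.843]), 'force': array([ 0.769, -0.706, -0.316]), 'width': np.float64(85.603)}
```

View pics/t0.png

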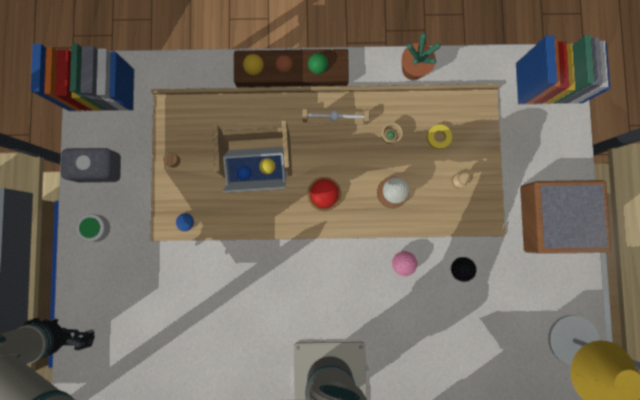

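View pics/s0.png

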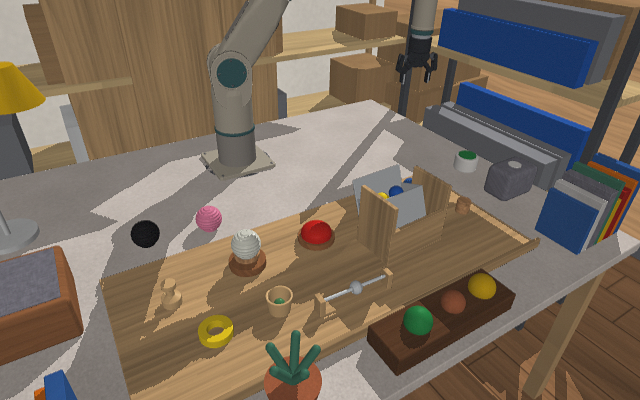

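The top view shows the red dome at (324,193), the white sphere at (396,190), and the bin open towards the robot with its front edge around (225-287,188). The look-alikes are pink (404,264) and black (463,269). Next I'll measure these.

Run:
```python
from h import *
d=load('t0');W=pts(d)
def top(u,v,r,n,band=12):
    w=W[v-r:v+r+1,u-r:u+r+1].reshape(-1,3);w=w[~np.isnan(w[:,0])]
    m=w[:,2].max();a=w[w[:,2]>m-band];print(n,'zmax',m.round(1),'mean',a.mean(0).round(1),len(a))
    A=np.c_[2*a,np.ones(len(a))];s=np.linalg.lstsq(A,(a**2).sum(1),rcond=None)[0];print('  sphere c',s[:3].round(1),'R',np.sqrt(s[3]+s[:3]@s[:3]).round(1))
top(324,193,12,'dome',20);top(396,190,11,'sphere',20);top(404,264,9,'pink',20)
for c in [225,235,245,255,265,275,285]:
    print(c,[(v,*W[v,c].round(0)) for v in range(181,196,2)])
for n,(u,v) in dict(hl=(219,130),hl2=(220,145),hr=(287,130),hr2=(288,148),back=(250,130)).items(): print(n,W[v,u].round(0))
im=cv2.imread('pics/t0.png')[110:210,200:350];cv2.imwrite('pics/c0.png',cv2.resize(im,None,fx=5,fy=5,interpolation=cv2.INTER_CUBIC))
```

```text
dome zmax 69.1 mean [528.    7.7  57.7] 504
  sphere c [528.4   7.7  23.4] R 43.3
sphere zmax 120.1 mean [ 529.6 -191.2  109. ] 330
  sphere c [ 529.9 -191.9   86.4] R 30.8
pink zmax 75.2 mean [ 324.  -215.6   63.5] 287
  sphere c [ 324.1 -217.8   44.3] R 27.5
225 [(181, np.float64(571.0), np.float64(299.0), np.float64(17.0)), (183, np.float64(566.0), np.float64(299.0), np.float64(17.0)), (185, np.float64(561.0), np.float64(301.0), np.float64(7.0)), (187, np.float64(540.0), np.float64(276.0), np.float64(137.0)), (189, np.float64(532.0), np.float64(272.0), np.float64(158.0)), (191, np.float64(525.0), np.float64(270.0), np.float64(168.0)), (193, np.float64(536.0), np.float64(299.0), np.float64(14.0)), (195, np.float64(530.0), np.float64(299.0), np.float64(15.0))]
235 [(181, np.float64(562.0), np.float64(257.0), np.float64(90.0)), (183, np.float64(554.0), np.float64(255.0), np.float64(103.0)), (185, np.float64(546.0), np.float64(251.0), np.float64(125.0)), (187, np.float64(538.0), np.float64(248.0), np.float64(147.0)), (189, np.float64(531.0), np.float64(246.0), np.float64(159.0)), (191
[... 2148 characters left out ...]
0), np.float64(17.0)), (195, np.float64(528.0), np.float64(152.0), np.float64(13.0))]
285 [(181, np.float64(557.0), np.float64(116.0), np.float64(111.0)), (183, np.float64(548.0), np.float64(114.0), np.float64(134.0)), (185, np.float64(557.0), np.float64(122.0), np.float64(18.0)), (187, np.float64(551.0), np.float64(122.0), np.float64(18.0)), (189, np.float64(545.0), np.float64(122.0), np.float64(14.0)), (191, np.float64(539.0), np.float64(122.0), np.float64(14.0)), (193, np.float64(534.0), np.float64(122.0), np.float64(13.0)), (195, np.float64(527.0), np.float64(122.0), np.float64(16.0))]
hl [690. 287. 168.]
hl2 [650. 286. 160.]
hr [688. 106. 161.]
hr2 [640. 104. 159.]
back [702. 212. 109.]
```

View pics/c0.png

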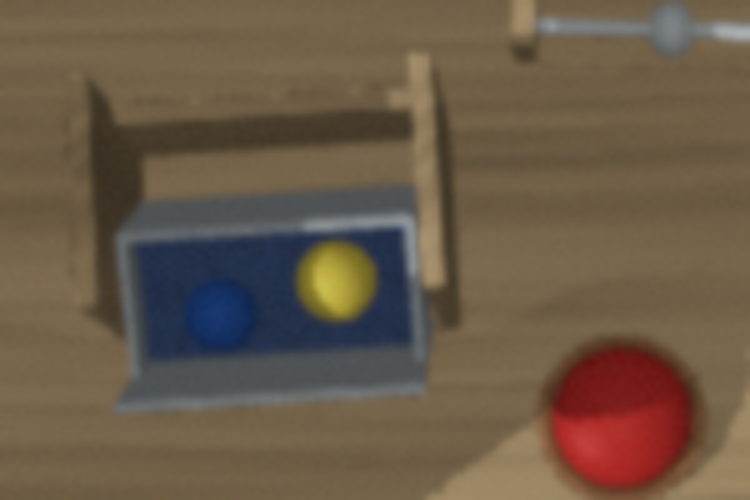

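The crop shows the bin's top edge running from about (224,191) to (285,188) in the full picture, so it leans out about 0.37 rad. The lip is near x 525, y 204, z 167. I'm travelling towards the dome with the fingers shut.

Call:
step_arm --commands '[-5, -4.9, 0, 0, 0, -0.03, 0, -10, -9.7, 0, 0, 0, -0.06, 0, -15, -14.6, 0, 0, 0, -0.09, 0, -20, -19.5, 0, 0, 0, -0.12, 0, -25, -24.4, 0, 0, 0, -0.15, 0, -30, -29.2, 0, 0, 0, -0.18, 0, -35, -34.1, 0, 0, 0, -0.21, 0, -40, -39, 0, 0, 0, -0.24, 0, -45, -43.8, 0, 0, 0, -0.27, 0, -50.2, -48.7, 0, 0, 0, -0.3, 0]'

```text
clock: 1.1
eef_pos: [431.6, 180.5, 231.2]
tool_rot: [-3.142, -0.0, -3.139]
force: [1.7, 0.3, -0.0]
width: -0.3
gripper_force: 0.0
```

Call:
step_arm --commands '[-2.4, -4.3, 0, 0, 0, 0, 0, -4.8, -8.6, 0, 0, 0, 0, 0, -7.2, -12.9, 0, 0, 0, 0, 0, -9.6, -17.2, 1, 0, 0, 0, 0, -9.6, -17.2, 5, 0, 0, 0, 0, -9.6, -17.2, 9, 0, 0, 0, 0, -9.6, -17.2, 12, 0, 0, 0, 0, -9.6, -17.2, 14, 0, 0, 0, 0, -9.6, -17.2, 14, 0, 0, 0, 0, -9.6, -17.2, 14, 0, 0, 0, 0]'

```text
clock: 2.1
eef_pos: [527.3, 10.6, 91.3]
tool_rot: [-3.142, -0.001, -3.14]
force: [-0.0, -0.2, -0.1]
width: -0.1
gripper_force: 0.0
```

Run:
```python
from h import *
grab('top','t1');d=grab('scene','s1')
W=pts(d);w=W[210:260,290:340].reshape(-1,3);im=d['image'][210:260,290:340].reshape(-1,3).astype(int)
m=(im[:,0]>100)&(im[:,1]<60)&(w[:,2]>25);a=w[m];print(len(a),np.nanmax(a,0),np.nanmean(a,0))
a=a[~np.isnan(a[:,0])];A=np.c_[2*a,np.ones(len(a))];s=np.linalg.lstsq(A,(a**2).sum(1),rcond=None)[0];print(s[:3],np.sqrt(s[3]+s[:3]@s[:3]))
im=cv2.imread('pics/s1.png')[160:300,200:440];cv2.imwrite('pics/c1.png',cv2.resize(im,None,fx=3.3,fy=3.3,interpolation=cv2.INTER_CUBIC))
```

```text
556 [574.08958933  41.7545108   65.44721947] [547.5788365   -1.81597604  49.02360873]
[533.51814487   7.45154971  24.3483386 ] 40.43180670898419
```

View pics/c1.png

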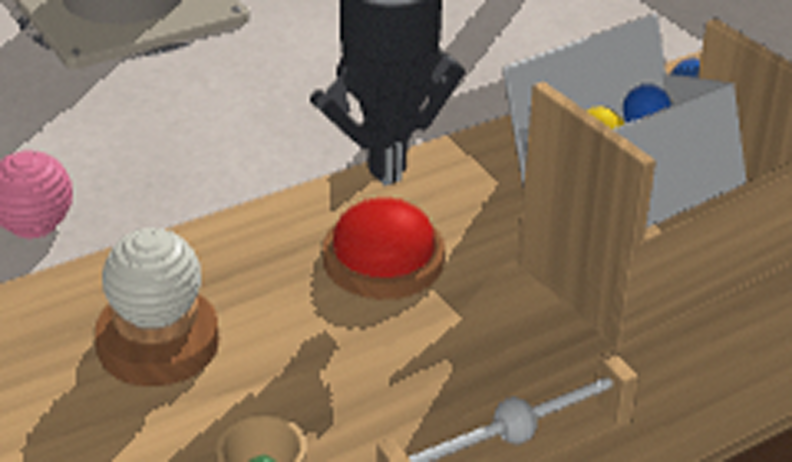

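The fingertips (crop 388,175) are over the dome (crop 385,210), clear of it and nearly centred. I'm descending slowly.

Call:
step_arm --commands '[-0.3, -0.3, 1.0, 0, 0, 0, 0, -0.3, -0.3, 2.0, 0, 0, 0, 0, -0.3, -0.3, 2.5, 0, 0, 0, 0, -0.3, -0.3, 2.7, 0, 0, 0, 0, -0.3, -0.3, 2.9, 0, 0, 0, 0, -0.3, -0.3, 3.1, 0, 0, 0, 0, -0.3, -0.3, 3.3, 0, 0, 0, 0, -0.3, -0.3, 3.4, 0, 0, 0, 0, -0.3, -0.3, 3.4, 0, 0, 0, 0]'

```text
clock: 3.1
eef_pos: [530.2, 7.6, 57.4]
tool_rot: [3.142, -0.0, -3.14]
force: [-1.3, -0.4, 3.1]
width: 0.1
gripper_force: 1.6
```

Call:
step_arm --commands '[0, 0, 0.1, 0, 0, 0, 0, 0, 0, 0.2, 0, 0, 0, 0, 0, 0, 0.3, 0, 0, 0, 0, 0, 0, 0.4, 0, 0, 0, 0, 0, 0, 0.4, 0, 0, 0, 0]'

```text
clock: 3.6
eef_pos: [530.2, 7.6, 53.3]
tool_rot: [3.142, -0.0, -3.14]
force: [-2.4, 0.5, 4.0]
width: -0.1
gripper_force: 2.1
```

Call:
step_arm --commands '[0, 0, -1, 0, 0, 0, 0, 0, 0, -4, 0, 0, 0, 0, 0, 0, -8, 0, 0, 0, 0, 0, -2, -11, 0, 0, 0, 0, 0, -6, -12, 0, 0, 0, 0, 0, -10, -12, 0, 0, 0, 0, 0, -14, -12, 0, 0, 0, 0, 0, -17, -12, 0, 0, 0, 0, 0, -20, -12, 0, 0, 0, 0, 0, -20, -12, 0, 0, 0, 0]'

```text
clock: 4.6
eef_pos: [530.1, -198.6, 173.9]
tool_rot: [-3.138, 0.001, 3.135]
force: [-0.0, -0.2, -0.9]
width: 0.1
gripper_force: 0.0
```

Run:
```python
from h import *
d=grab('scene','s2')
for f in('s1','s2'):
    d=load(f);W=pts(d);w=W[210:260,290:340].reshape(-1,3);im=d['image'][210:260,290:340].reshape(-1,3).astype(int)
    k=(np.hypot(w[:,0]-531,w[:,1]-7.5)<12)&(im[:,0]>100);print(f,'dome centre z',np.nanmedian(w[k,2]),k.sum())
    w=W[222:262,228:265].reshape(-1,3);k=(w[:,2]>82);a=w[k&(w[:,2]<125)&(np.hypot(w[:,0]-530,w[:,1]+192)<45)]
    A=np.c_[2*a,np.ones(len(a))];s=np.linalg.lstsq(A,(a**2).sum(1),rcond=None)[0];print('sph',s[:3],np.sqrt(s[3]+s[:3]@s[:3]),len(a))
im=cv2.imread('pics/s2.png')[160:300,200:440];cv2.imwrite('pics/c2.png',cv2.resize(im,None,fx=3.3,fy=3.3,interpolation=cv2.INTER_CUBIC))
```

```text
s1 dome centre z 61.95691267742819 56
sph [ 533.2344901  -191.63882627   80.60159987] 33.69522144599464 543
s2 dome centre z 52.134579219919715 38
sph [ 532.8120089  -191.82611623   79.85964526] 34.16982104968513 534
```

View pics/c2.png

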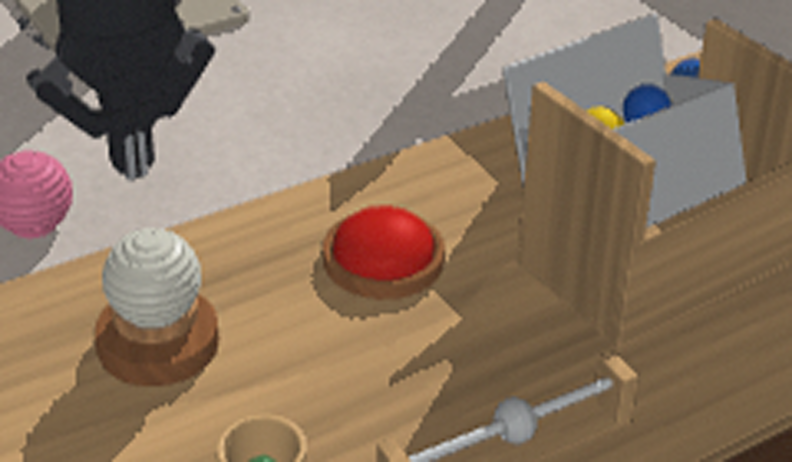

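The dome is down about 9 mm (crop 385,215). The white sphere stands untouched at (crop 152,235), and its centre measures about (531.5,-192).

Call:
step_arm --commands '[-0.1, 0, 1.5, 0, 0, 0, 0, -0.1, 0, 3.5, 0, 0, 0, 0, -0.1, 0, 4.5, 0, 0, 0, 0, -0.1, 0, 5, 0, 0, 0, 0, -0.1, 0, 5, 0, 0, 0, 0, -0.1, 0, 5, 0, 0, 0, 0]'

```text
clock: 5.25
eef_pos: [532.1, -192.2, 123.8]
tool_rot: [-3.141, 0.001, -3.14]
force: [1.4, 0.3, -0.6]
width: 0.1
gripper_force: 0.0
```

Call:
step_arm --commands '[0, 0, 0.3, 0, 0, 0, 0, 0, 0, 0.5, 0, 0, 0, 0, 0, 0, 0.7, 0, 0, 0, 0, 0, 0, 0.8, 0, 0, 0, 0, 0, 0, 0.9, 0, 0, 0, 0, 0, 0, 0.9, 0, 0, 0, 0]'

```text
clock: 5.85
eef_pos: [531.6, -192.5, 114.4]
tool_rot: [-3.142, 0.0, -3.14]
force: [0.3, -0.6, 3.2]
width: 0.2
gripper_force: 1.0
```

Contact at about 3 N. I'll press a touch further to be sure it counts, then lift.

Call:
step_arm --commands '[0, 0, 0.15, 0, 0, 0, 0, 0, 0, 0.3, 0, 0, 0, 0, 0, 0, 0.3, 0, 0, 0, 0]'

```text
clock: 6.15
eef_pos: [531.6, -192.4, 111.3]
tool_rot: [-3.142, 0.0, -3.14]
force: [-0.8, 0.3, 4.0]
width: 0.1
gripper_force: 1.8
```

Call:
step_arm --commands '[0, 0, -0.5, 0, 0, 0, 0, 0, 0, -2, 0, 0, 0, 0, 0, 0, -5, 0, 0, 0, 0, 0, 0, -9, 0, 0, 0, 0, 0.5, 3, -12, 0, 0, 0, 0, 1.2, 8, -12, 0, 0, 0, 0, 2, 13, -12, 0, 0, 0, 0, 2.8, 18, -12, 0, 0, 0, 0, 3.6, 23, -12, 0, 0, 0, 0, 4.4, 28, -12, 0, 0, 0, 0]'

```text
clock: 7.15
eef_pos: [487.1, 86.4, 231.6]
tool_rot: [3.141, 0.0, -3.141]
force: [0.9, 0.0, 0.1]
width: 0.2
gripper_force: 0.0
```

Call:
step_arm --commands '[1, 4.5, 0, 0, 0, 0, 0, 2, 8, 0, 0, 0, 0, 0, 2, 11.3, 0, 0, 0, 0, 0, 2, 11.5, 1, 0, 0, 0, 0, 2, 11.5, 1, 0, 0, 0, 0]'

```text
clock: 7.65
eef_pos: [466.6, 199.9, 220.3]
tool_rot: [-3.141, -0.002, -3.138]
force: [0.7, -1.3, 0.0]
width: 0.4
gripper_force: 0.0
```

Run:
```python
from h import *
grab('top','t3');d=grab('scene','s3');print(ctrl.read_state()['eef_pos'])
W=pts(d);w=W[222:262,228:265].reshape(-1,3);a=w[(w[:,2]>82)&(w[:,2]<125)&(np.hypot(w[:,0]-530,w[:,1]+192)<45)]
A=np.c_[2*a,np.ones(len(a))];s=np.linalg.lstsq(A,(a**2).sum(1),rcond=None)[0];print('sph',s[:3],len(a))
im=cv2.imread('pics/s3.png')[130:290,200:470];cv2.imwrite('pics/c3.png',cv2.resize(im,None,fx=2.9,fy=2.9,interpolation=cv2.INTER_CUBIC))
# bin inner faces: housing side edges and panels from the scene camera
for u,v in [(358,184),(375,175),(398,168),(365,195),(404,185),(372,190),(395,230),(365,200),(415,178),(448,185)]: print(u,v,W[v,u].round(0))
```

```text
[467.50664068 198.04612382 221.02361223]
sph [ 533.09354698 -191.53633685   79.80331088] 547
358 184 [542. 130. 154.]
375 175 [535. 190. 161.]
398 168 [535. 272. 159.]
365 195 [607. 103. 165.]
404 185 [563. 276. 117.]
372 190 [616. 116. 181.]
395 230 [710. 121. 118.]
365 200 [608. 104. 151.]
415 178 [592. 284. 153.]
448 185 [697. 293. 185.]
```

View pics/c3.png

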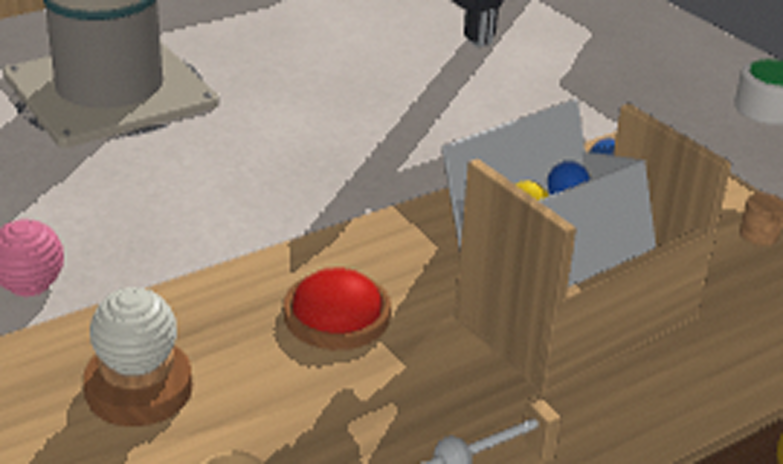

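The sphere is still seated (crop 133,310) and the dome still dimpled. The bin lip (crop 445-578,100-150) hasn't been touched, and the fingers are in front of it. Next I'll go down and forward.

Call:
step_arm --commands '[0, 0.4, 3, 0, 0, 0, 0, 0, 0.4, 5.5, 0, 0, 0, 0, -1, 0.4, 6.9, 0, 0, 0, 0, -2.5, 0.4, 6.9, 0, 0, 0, 0, -3.8, 0.4, 6.9, 0, 0, 0, 0, -4.3, 0.4, 6.9, 0, 0, 0, 0, -4.3, 0.4, 6.9, 0, 0, 0, 0]'

```text
clock: 8.45
eef_pos: [511.4, 202.2, 152.5]
tool_rot: [-3.141, 0.001, 3.14]
force: [0.2, -0.7, -0.3]
width: 0.0
gripper_force: 0.0
```

Call:
step_arm --commands '[-0.4, 0, 0, 0, 0, 0, 0, -0.8, 0, 0, 0, 0, 0, 0, -1.2, 0, -0.1, 0, 0, 0, 0, -1.6, 0, -0.2, 0, 0, 0, 0, -2.0, 0, -0.3, 0, 0, 0, 0, -2.4, 0, -0.4, 0, 0, 0, 0, -2.8, 0, -0.5, 0, 0, 0, 0, -3.2, 0, -0.6, 0, 0, 0, 0, -3.6, 0, -0.7, 0, 0, 0, 0, -4, 0, -0.8, 0, 0, 0, 0]'

```text
clock: 9.45
eef_pos: [550.9, 203.5, 160.2]
tool_rot: [-3.141, -0.0, -3.14]
force: [-0.6, 1.2, 0.4]
width: -0.1
gripper_force: 0.6
```

Call:
step_arm --commands '[-0.3, 0, -0.1, 0, 0, 0, 0, -0.6, 0, -0.1, 0, 0, 0, 0, -0.9, 0, -0.2, 0, 0, 0, 0, -1.2, 0, -0.2, 0, 0, 0, 0, -1.4, 0, -0.2, 0, 0, 0, 0, -1.4, 0, -0.2, 0, 0, 0, 0]'

```text
clock: 10.05
eef_pos: [565.2, 203.6, 162.4]
tool_rot: [3.141, 0.001, -3.141]
force: [-0.3, 0.4, -0.3]
width: 0.3
gripper_force: 0.0
```

Run:
```python
from h import *
d=grab('top','t4');s=ctrl.read_state();print(s['eef_pos'],s['force'])
im=cv2.imread('pics/t4.png')[110:210,200:350];cv2.imwrite('pics/c4.png',cv2.resize(im,None,fx=5,fy=5,interpolation=cv2.INTER_CUBIC))
```

```text
[565.10122312 203.59116789 162.41157749] [-0.00667573 -0.76891348 -0.03639292]
```

View pics/c4.png

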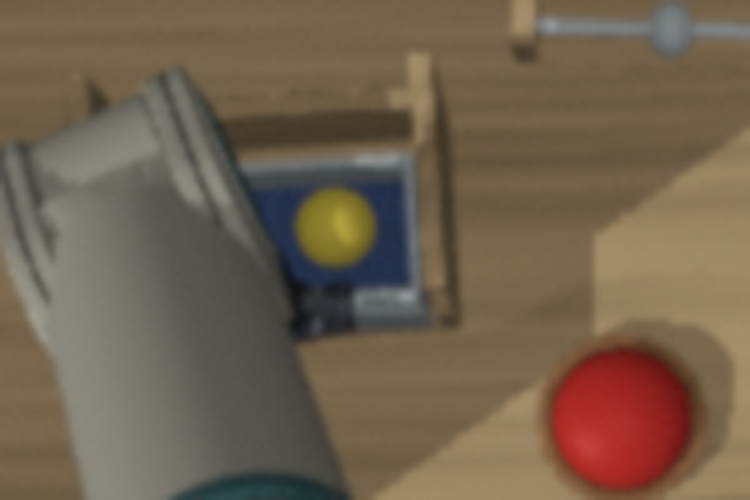

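The bin has swung most of the way. Its lip is at about crop y 290-300 and the side wall's front end at about y 285. I'll check the lip with depth.

Run:
```python
from h import *
W=pts(load('t4'))
for c in (274,278,281,286):
    print(c,[(v,*W[v,c].round(0).tolist()) for v in range(160,178,1)])
```

```text
274 [(160, 618.0, 147.0, 99.0), (161, 615.0, 147.0, 98.0), (162, 613.0, 147.0, 97.0), (163, 610.0, 147.0, 97.0), (164, 607.0, 147.0, 98.0), (165, 604.0, 147.0, 96.0), (166, 601.0, 147.0, 98.0), (167, 598.0, 147.0, 98.0), (168, 583.0, 140.0, 180.0), (169, 580.0, 140.0, 180.0), (170, 579.0, 140.0, 174.0), (171, 579.0, 142.0, 154.0), (172, 580.0, 145.0, 126.0), (173, 580.0, 146.0, 110.0), (174, 581.0, 149.0, 78.0), (175, 582.0, 151.0, 53.0), (176, 582.0, 153.0, 30.0), (177, 582.0, 155.0, 10.0)]
278 [(160, 617.0, 135.0, 102.0), (161, 615.0, 136.0, 97.0), (162, 612.0, 136.0, 98.0), (163, 610.0, 136.0, 98.0), (164, 607.0, 136.0, 98.0), (165, 604.0, 136.0, 97.0), (166, 600.0, 135.0, 103.0), (167, 599.0, 136.0, 96.0), (168, 583.0, 129.0, 179.0), (169, 580.0, 129.0, 181.0), (170, 579.0, 130.0, 171.0), (171, 580.0, 132.0, 145.0), (172, 580.0, 134.0, 124.0), (173, 581.0, 136.0, 99.0), (174, 581.0, 138.0, 77.0), (175, 583.0, 140.0, 47.0), (176, 583.0, 142.0, 24.0), (177, 581.0, 142.0, 16.0)]
281 [(160, 617.0, 127.0, 100.0), (161, 614.0, 127.0, 103.0), (162, 612.0, 127.0, 97.0), (163, 610.0, 127.
[... 194 characters left out ...]
166.0), (171, 580.0, 124.0, 144.0), (172, 580.0, 126.0, 124.0), (173, 581.0, 127.0, 99.0), (174, 583.0, 130.0, 64.0), (175, 583.0, 132.0, 42.0), (176, 583.0, 133.0, 22.0), (177, 581.0, 134.0, 16.0)]
286 [(160, 603.0, 108.0, 186.0), (161, 601.0, 108.0, 181.0), (162, 597.0, 108.0, 187.0), (163, 595.0, 108.0, 185.0), (164, 592.0, 108.0, 186.0), (165, 589.0, 108.0, 188.0), (166, 586.0, 108.0, 188.0), (167, 585.0, 108.0, 183.0), (168, 585.0, 109.0, 164.0), (169, 585.0, 110.0, 149.0), (170, 585.0, 112.0, 128.0), (171, 597.0, 118.0, 27.0), (172, 595.0, 119.0, 18.0), (173, 587.0, 116.0, 55.0), (174, 584.0, 116.0, 54.0), (175, 584.0, 117.0, 37.0), (176, 584.0, 119.0, 15.0), (177, 581.0, 119.0, 14.0)]
```

Call:
step_arm --commands '[-0.2, 0, 0, 0, 0, 0, 0, -0.4, 0, 0, 0, 0, 0, 0, -0.4, 0, 0, 0, 0, 0, 0]'

```text
clock: 10.4
eef_pos: [569.0, 203.7, 162.3]
tool_rot: [3.141, 0.0, -3.141]
force: [-0.8, -0.1, 0.5]
width: 0.0
gripper_force: 0.0
```

Before the last 4 mm the front was only about 4 mm from upright. I'll keep going in small steps until it meets the stop.

Call:
step_arm --commands '[-0.1, 0, 0, 0, 0, 0, 0, -0.2, 0, 0, 0, 0, 0, 0, -0.2, 0, 0, 0, 0, 0, 0]'

```text
clock: 10.7
eef_pos: [570.2, 203.7, 162.2]
tool_rot: [-3.142, -0.001, -3.14]
force: [-2.8, 0.6, 2.1]
width: -0.2
gripper_force: 0.9
```

Call:
step_arm --commands '[-0.1, 0, 0, 0, 0, 0, 0, -0.2, 0, 0, 0, 0, 0, 0, -0.2, 0, 0, 0, 0, 0, 0]'

```text
clock: 11.0
eef_pos: [570.3, 203.8, 162.2]
tool_rot: [-3.141, -0.004, -3.14]
force: [-6.4, -0.1, 5.3]
width: -0.5
gripper_force: 3.4
```

The tool has stopped advancing and the force is building, so the bin is against its stop. I'm backing off and clearing everything.

Call:
step_arm --commands '[0.5, 0, 0, 0, 0, 0, 0, 2, 0, 0, 0, 0, 0, 0, 5, 0, 0, 0, 0, 0, 0, 9, 0, -1, 0, 0, 0, 0, 12, 0, -4, 0, 0, 0, 0, 12, 0, -8, 0, 0, 0, 0, 12, 2, -11, 0, 0, 0, 0, 12, 6, -12, 0, 0, 0, 0, 12, 11, -12, 0, 0, 0, 0, 13, 16, -12, 0, 0, 0, 0]'

```text
clock: 12.0
eef_pos: [444.9, 364.0, 283.4]
tool_rot: [3.139, 0.005, 3.14]
force: [0.7, -0.1, -1.2]
width: 0.0
gripper_force: 0.0
```

Call:
step_arm --commands '[2, 4, 0, 0, 0, 0, 0, 3, 8, 0, 0, 0, 0, 0, 4, 11, 0, 0, 0, 0, 0, 4, 11, 0, 0, 0, 0, 0, 4, 11, 0, 0, 0, 0, 0]'

```text
clock: 12.5
eef_pos: [402.6, 472.8, 282.0]
tool_rot: [-3.141, 0.001, -3.139]
force: [-0.1, -0.1, -0.6]
width: -0.0
gripper_force: 0.0
```

Run:
```python
from h import *
grab('top','t5');d=grab('scene','s5');s=ctrl.read_state();print(s['clock'],s['eef_pos'],s['force'])
W=pts(load('t5'))
for c in (235,255,274,281): print(c,[(v,*W[v,c].round(0).tolist()) for v in range(166,178,1)])
W=pts(d);im=d['image'].reshape(-1,3).astype(int);w=W.reshape(-1,3)
k=(np.hypot(w[:,0]-531,w[:,1]-7.5)<12)&(im[:,0]>100)&(w[:,2]<80);print('dome',np.nanmedian(w[k,2]))
a=cv2.imread('pics/t5.png')[80:250,140:510];cv2.imwrite('pics/c5.png',cv2.resize(a,None,fx=2.1,fy=2.1,interpolation=cv2.INTER_CUBIC))
```

```text
12.6 [403.82010692 470.98028375 282.26996719] [-0.18828763 -0.18944725  0.35711463]
235 [(166, 604.0, 257.0, 92.0), (167, 599.0, 255.0, 103.0), (168, 597.0, 256.0, 97.0), (169, 582.0, 242.0, 180.0), (170, 579.0, 242.0, 180.0), (171, 578.0, 244.0, 168.0), (172, 578.0, 247.0, 154.0), (173, 578.0, 250.0, 134.0), (174, 577.0, 252.0, 122.0), (175, 578.0, 256.0, 98.0), (176, 577.0, 258.0, 84.0), (177, 577.0, 262.0, 62.0)]
255 [(166, 602.0, 200.0, 95.0), (167, 599.0, 200.0, 97.0), (168, 583.0, 189.0, 182.0), (169, 581.0, 190.0, 180.0), (170, 581.0, 192.0, 164.0), (171, 580.0, 194.0, 149.0), (172, 580.0, 196.0, 132.0), (173, 580.0, 198.0, 111.0), (174, 580.0, 200.0, 95.0), (175, 580.0, 203.0, 73.0), (176, 580.0, 205.0, 56.0), (177, 580.0, 208.0, 35.0)]
274 [(166, 589.0, 140.0, 177.0), (167, 586.0, 140.0, 176.0), (168, 584.0, 140.0, 174.0), (169, 583.0, 142.0, 159.0), (170, 583.0, 143.0, 147.0), (171, 583.0, 144.0, 127.0), (172, 583.0, 146.0, 107.0), (173, 583.0, 148.0, 86.0), (174, 582.0, 149.0, 71.0), (175, 583.0, 152.0, 47.0), (176, 583.0, 154.0, 24.0), (177, 582.0, 155.0, 10.0)]
281 [(166, 587.0, 121.0, 184.0), (167, 586.0, 122.0, 178.0), (168, 585.0, 122.0, 168.0), (169, 584.0, 123.0, 155.0), (170, 584.0, 125.0, 132.0), (171, 584.0, 126.0, 119.0), (172, 584.0, 127.0, 100.0), (173, 584.0, 129.0, 81.0), (174, 583.0, 130.0, 63.0), (175, 583.0, 132.0, 41.0), (176, 583.0, 133.0, 22.0), (177, 581.0, 133.0, 18.0)]
dome 52.08925849298362
```

View pics/c5.png

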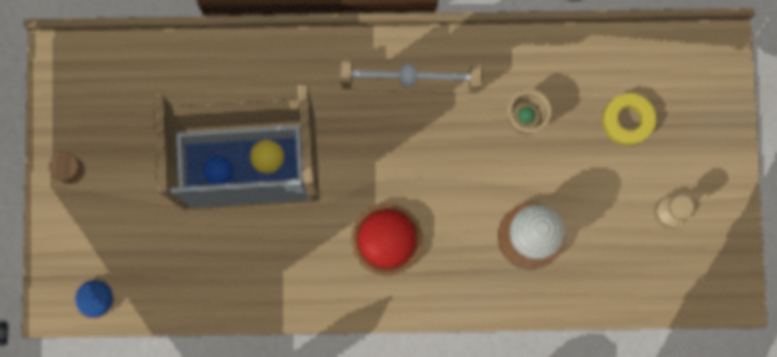

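View pics/s5.png

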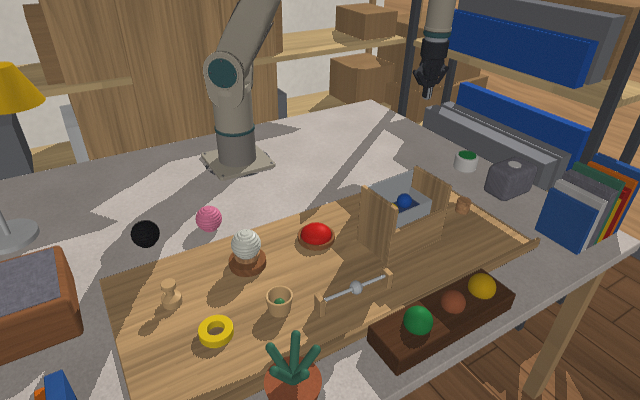

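Everything is in order: the bin front is upright and flush with the housing (crop 170-310,200). The dome is down about 10 mm (crop 387,238) and the sphere is in its dish (crop 537,232). The arm is clear of everything, top right in the scene view at (430,85).

```bash
python3 -c "
from cell import ctrl
print(ctrl.finish_job())"
```

```text
the job is handed in; nothing more can be done
None
```

The job is handed in: dome pressed in about 10 mm, white sphere tapped and still in its dish, then the bin pushed fully shut, with the arm finishing clear and nothing else visibly moved.

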